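# Fit the adjustable wrench to the trunk lock's nut and turn it to the mark

## Robot

A 7-joint arm with a two-finger parallel gripper is mounted at the origin on the work surface. World frame = base frame: x ahead of the robot, y to its left, z up, the work surface at z = 0. Lengths are in m, angles in rad, forces in N, time in s.
With the tool pointing down it reaches from about 0.4 to 0.85 m from the base axis. Payload 10.4 kg.
Tool frame: the origin (TCP) lies at the very end of the fingers, on their centre line; the grasp point (between the pads) lies 19 mm behind it; x points along the fingers, y is the direction in which the jaws open and shut, and the axes are right-handed (so a half turn about x gives the same grasp; the last joint's range is limited). The gripper opens to 85 mm and grips with 20 to 120 N. Pads are 22 mm wide; open, the fingers measure 114 mm over their backs; the gripper's body (76 mm by 85 mm) begins 54 mm behind the grasp point. The pads swing forward as they close: fully open they stand 13 mm farther back than shut.
Start: joints at [1.236, 0.332, -0.065, 1.46, 0.022, 1.35, -0.088], TCP at [0.192, -0.595, 0.231] pointing down, gripper open.
Joint ranges: [-2.6, 2.6], [-0.5, 2.12], [-1.47, 1.34], [0.16, 2.42], [-1.27, 4.41], [0.06, 2.06], [-2.6, 2.6]. Speed limits (rad/s): [2.22, 2.22, 2.79, 2.79, 3.14, 3.14, 3.14].

## Interface

Orientations are given as a unit quaternion [x, y, z, w].
In Python, from workcell import monitor, camera, ticket, regions_of gives the robot as it stands.
- The arm moves only by the tool step_arm, never from a script. Its argument "increments" is a list of rows, each a list of 5 numbers: the finger opening in m, from 0 to 0.0854, then the shift along the world's x, y, z in m, then the turn about the world's z in rad. A call has 1 to 12 rows; each row shifts and turns the commanded pose from where the row before left it; what a row does not reach is not made up. A row lasts 1/12 s, in which the tool goes at most 41.7 mm and 7.16 degrees, less where a joint would pass 70% of its speed; a pose out of reach is approached as far as the arm can. A call with a gripper value outside its range is refused whole. The fingers move at their own pace and stop on an object; "force" is the grip in N (left out, the last holds). Time passes only in rows, so rows that do not move let the fingers close. It gives the time, the measured TCP pose, the force and the opening at its end, in the units of the state.
- monitor.get_obs(): the state, without advancing time (a new reading comes with each control period).
- camera(name): name is "side" or "top" or "wrist"; returns a dict with "color" (420x560x3 uint8, red, green, blue), "range_z" (420x560 float32, m along the optical axis (not along the pixel's ray), 0 where there is no reading), "fx", "fy", "cx", "cy" (pixels), "cam_to_world" (4x4, takes a point from camera to world coordinates). Camera axes: x right, y up, looking along -z (the intrinsics and any distortion apply to the point x, -y, -z); pixel columns grow to the right and rows downward; lengths in m; the calibration is good to about 2 mm. A picture is of the moment at which its call begins.
- ticket.hand_in(): hands the job in, once; it reports no verdict.
Trained networks look in a picture, given as the dict that the camera call returned (one of the last four; its "shot" number tells which), for a name from the list of things; names that differ only in an ending like _2 or _b are one class to them, and where a whole thing is asked for, a point or a joint stands for the part that bears it (a point fixed in the world has none). Each returns a list of dicts, best first, with "p" (0 to 1); they miss things now and then, are a little off and sometimes report something else, mostly with a low value. They report only what shows in the picture. A call takes as long as a camera call.
- regions_of(picture, query): "region" (420x560 bool, what is visible of it) and "centre" ([row, column] in pixels, amid what is visible of it).
The state is a dict: "clock": time; "joint_pos": joint angles; "joint_velocities": joint speeds; "tau": joint torques, N m; "position": TCP position; "ee_rot": TCP orientation; "ft_force": force on the tool from outside, world axes, zero at the start; "torque": the same for the moment, N m; "grip_width": opening from 0.0 (shut) to 1.0 (fully open).
Only numpy, scipy, OpenCV 4.12 (cv2) and the standard library are available. Lean on these libraries where they do the work, as an engineer would, in place of code of your own. Each camera call takes 0.05 s, during which the arm holds its last target. There are 200 camera calls.

## Task

The adjustable wrench lies over the brass nut of the trunk lock with its jaws too wide. Roll its worm with a light fingertip until the jaws just fit the nut, and only then turn the nut clockwise with the wrench until the tip of the nut's red pointer lies on the white mark. Leave the wrench lying on the nut, do not touch the nut itself with the fingers, and leave the other things on the desk where they are.

Things in the scene. Friction and masses are not known exactly. Their poses are not given: they have to be found in the camera images.
- panel: Dark wooden trunk-lid panel, 300 x 360 mm, 18 mm thick, held level in a rubber work cradle, top 30 mm above the table; origin under its centre. It stays put but gives when pressed down: up to 8 mm, about 3 N to start, then 2 N per mm. A flush bronze lock plate lies round the nut; a bronze staple 20 mm high stands near one corner, clear of the wrench. The loose wrench lies on the panel.
- nut: Brass hexagon nut, 30 mm across flats, 34.6 mm across corners, from 1 to 17 mm above the panel (its screw's end 20 mm); only turns, with a drag of 0.2 N m, and has no stop near the mark. Origin on its axis at the panel's top. A red pointer bar, 6 mm wide, 2 to 6 mm above the panel, sticks out along its own x axis; two flats face its own y axis.
- pointer_tip (a point): End of the nut's red pointer, 48 mm from the nut's axis. It is to be brought onto the mark.
- mark (a point): White bar, 14 mm wide and 24 mm long (radial), on the bronze plate; this point is on its mid-line, 48 mm from the nut's axis, where the pointer's tip should come. At the start it lies about 45 to 52 degrees clockwise (seen from above) of the pointer.
- mouth (a point): Point of the wrench where the nut's axis should be, 8 mm above the wrench's underside; wrench axes: x out of the mouth, -x along the handle, y from fixed to sliding jaw, z up. Head 16 mm thick; throat 21 mm behind this point; fixed jaw's face at y = -15.5 mm. Pulled towards its handle's end the wrench comes off the nut; pushed the other way its throat meets the nut.
- handle (a point): Middle of the steel wrench's handle, 150 mm from the mouth along -x, 7 mm above the underside; axes as mouth. A flat bar 24 mm wide, 14 mm thick, lying on the panel, from 65 to 218 mm from the mouth, with a round end 30 mm wide. The wrench weighs about 0.5 kg; pushing the handle sideways here takes 2 to 5 N.
- worm: The wrench's worm: knurled brass roller, radius 12 mm, 18 mm long, axis along the wrench's y; origin at its centre, 46 mm from the mouth along -x, 5 mm along +y. Its top, 28 mm above the panel and 12 mm proud of the head, is the highest part of wrench and nut. Its own axes roll with it. It is delicate: over 25 N on it is rough.
- worm_top (a point): Top of the worm, axes as mouth. Stroking it along the wrench's +x (handle towards nut) closes the jaws, the other way opens them; 1 mm of stroke moves the jaw 0.13 mm, so several strokes. Drag 3 N at the rim; rolls under a fingertip pressed with 5 to 10 N; holds its setting. Stalls when the jaws meet the nut.
- jaw (a joint): Travel of the wrench's sliding jaw in m: the opening between the jaws is 38 mm minus this. Starts between 0 and 0.003; about 0.008 when both jaws lie squarely on the nut's flats.
- canister: Screw-top brass canister, 64 mm wide, 75 mm tall; origin under its centre. Leave it alone.
- hasp_a: Chrome hasp lying flat, 115 x 35 mm, 10 mm high; origin under its hinge. Leave it alone.
- hasp_b: The other chrome hasp, same size. Leave it alone.
- rosewood_block: Rosewood handle block, 45 x 110 x 30 mm; origin under its centre. Leave it alone.
- padlock: Standing brass padlock, 45 x 28 mm, 76 mm tall; origin under its centre. Leave it alone.

How it is judged:
By the outcome, as a careful person would: the job done as asked, in the order asked, and still so for the second after the job is handed in, with the robot touching nothing.
It also fails if it takes over 51 s, if anything falls off the work surface, if the arm or the gripper's body presses on something with over 40 N, if the wrist force passes 120 N, or if a joint passes its speed limit or range.

## Working session

There is one attempt and no reset: what is moved stays moved. The work goes in short steps, Python scripts to look and compute and a tool call to move; the robot and the scene stay as the last step left them, time stands still between calls to the robot, and variables do not carry over. Pictures are saved under pics/ and viewed, about 8 in all and at most 12, crops included, and the job is handed in when it is done.

Besides the shell and the picture viewer there is one more tool, called after "Emit:" as name(argument=value, ...), one argument or row to a line, values as JSON. step_arm: Moves the arm, as the interface text tells. Its arguments: {"type":"object","properties":{"increments":{"type":"array"},"force":{"type":"number"}},"required":["increments"]}

```bash
mkdir -p pics; cat > h.py <<'E'
import numpy as np, cv2
from workcell import monitor, camera, ticket, regions_of
def save(p,name,crop=None,scale=1):
    im=cv2.cvtColor(p["color"],cv2.COLOR_RGB2BGR)
    if crop: r0,r1,c0,c1=crop; im=im[r0:r1,c0:c1]
    cv2.imwrite("pics/"+name,cv2.resize(im,None,fx=scale,fy=scale,interpolation=cv2.INTER_CUBIC))
def pt(p,r,c,z=None):
    """world point of pixel; by range, or on plane of height z"""
    d=np.array([(c-p["cx"])/p["fx"],-(r-p["cy"])/p["fy"],-1.])
    T=p["cam_to_world"]
    if z is None:
        k=p["range_z"][int(round(r)),int(round(c))]
    else: k=(z-T[2,3])/(T[:3,:3]@d)[2]
    return T[:3,:3]@(d*k)+T[:3,3]
def cloud(p,m):
    rr,cc=np.nonzero(m&(p["range_z"]>0)); k=p["range_z"][rr,cc]
    d=np.stack([(cc-p["cx"])/p["fx"],-(rr-p["cy"])/p["fy"],-np.ones(len(rr))],1)*k[:,None]
    return d@p["cam_to_world"][:3,:3].T+p["cam_to_world"][:3,3]
E
python3 - <<'E'
from h import *
o=monitor.get_obs();print({k:np.round(v,3) for k,v in o.items()})
ims=[]
for n in("top","side"):
    p=camera(n);save(p,n+"0.png");print(n,np.round(p["cam_to_world"],3).tolist(),p["fx"],p["fy"],p["cx"],p["cy"],[k for k in p])
    for q in("nut","pointer_tip","mark","mouth","handle","worm","worm_top","panel","canister","padlock","rosewood_block","hasp_a"):
        try:
            for x in regions_of(p,q)[:2]:
                c=cloud(p,x["region"]);print(q,round(x["p"],2),np.round(x["centre"]),len(c),np.round(np.median(c,0),3) if len(c) else "")
        except Exception as e: print(q,e)
E
```

```text
{'clock': np.float64(0.0), 'joint_pos': array([ 1.236,  0.333, -0.065,  1.461,  0.022,  1.35 , -0.088]), 'joint_velocities': array([ 0.001, -0.   , -0.001, -0.001, -0.   , -0.001,  0.001]), 'tau': array([-1.0000e-03, -6.2544e+01,  4.9000e-02, -3.9162e+01,  1.6000e-02,
        1.0000e-02, -0.0000e+00]), 'position': array([ 0.192, -0.595,  0.231]), 'ee_rot': array([-0.698, -0.11 ,  0.699, -0.109]), 'ft_force': array([ 0.216,  0.156, -0.168]), 'torque': array([-0.012,  0.012,  0.007]), 'grip_width': np.float64(1.0)}
top [[-0.017, 0.984, -0.179, 0.366], [-0.999, -0.023, -0.032, -0.011], [-0.035, 0.178, 0.983, 1.069], [0.0, 0.0, 0.0, 1.0]] 385.1521372757307 385.1521372757307 280.83269545972166 207.42813913241906 ['color', 'range_z', 'fx', 'fy', 'cx', 'cy', 'cam_to_world', 'shot']
pointer_tip 0.67 [200. 327.] 138 [ 0.566 -0.107  0.047]
pointer_tip 0.58 [241. 461.] 728 [ 0.444 -0.441  0.073]
mark 0.74 [198. 296.] 12953 [ 0.587 -0.017  0.03 ]
mouth 0.82 [208. 301.] 984 [ 0.547 -0.038  0.045]
worm_top 0.78 [208. 305.] 1059 [ 0.546 -0.038  0.045]
panel 0.89 [200. 295.] 12995 [ 0.587 -0.017  0.
[... 626 characters left out ...]
shot']
nut 0.56 [183. 290.] 89 [ 0.563 -0.102  0.046]
nut 0.45 [301. 126.] 597 [0.693 0.385 0.003]
mark 0.88 [209. 256.] 10450 [0.578 0.013 0.029]
mouth 0.59 [204. 271.] 965 [ 0.544 -0.037  0.043]
handle 0.79 [204. 272.] 968 [ 0.543 -0.033  0.043]
worm 0.45 [190. 276.] 31 [ 0.561 -0.054  0.053]
worm_top 0.8 [199. 274.] 956 [ 0.544 -0.037  0.043]
panel 0.79 [210. 259.] 10346 [0.578 0.015 0.029]
panel 0.35 [346. 175.] 825 [0.521 0.422 0.003]
canister 0.9 [137. 372.] 541 [ 0.438 -0.433  0.057]
padlock 0.66 [118. 311.] 268 [ 0.663 -0.446  0.031]
rosewood_block 0.87 [367. 241.] 1485 [0.375 0.405 0.028]
hasp_a 0.93 [299. 124.] 624 [0.694 0.385 0.003]
hasp_a 0.73 [343. 174.] 760 [0.524 0.423 0.003]
```

```bash
python3 - <<'E'
import cv2,numpy as np
t=cv2.imread("pics/top0.png");s=cv2.imread("pics/side0.png")
a=cv2.resize(t[130:280,210:390],(720,600),interpolation=3);cv2.imwrite("pics/t_c.png",a)
E
```

```text
(no output)
```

View pics/t_c.png

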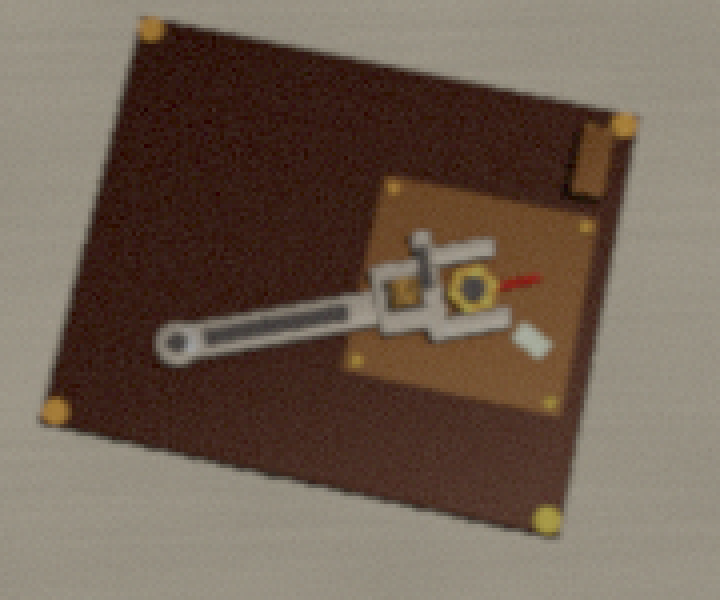

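The top view shows nut centre at about pixel (202,328), pointer tip (199.5,345), mark (215,343), worm (203,311) and handle end (215,254). The handle points towards +y, so a clockwise turn moves it towards +x.

```bash
python3 - <<'E'
from h import *
from scipy.spatial.transform import Rotation as R
o=monitor.get_obs();print(np.round(R.from_quat(o["ee_rot"]).as_matrix(),3))
p=camera("top")
d=dict(nut=(202,328,.05),tip=(199.5,345,.036),mark=(215,342.8,.03),end=(215.5,254.2,.044),worm=(203,311,.058))
P={}
for k,(r,c,z) in d.items():
    P[k]=pt(p,r,c,z);print(k,np.round(P[k],4),"range:",np.round(pt(p,r,c),4))
def az(a,b): v=(P[b]-P[a])[:2]; return np.degrees(np.arctan2(v[1],v[0])),np.hypot(*v)
print("pointer",az("nut","tip"),"mark",az("nut","mark"),"wrench",az("end","nut"),az("worm","nut"))
s=camera("side")
for k in P:
    T=s["cam_to_world"];q=T[:3,:3].T@(P[k]-T[:3,3]);print(k,"side px",np.round([s["cy"]-s["fy"]*q[1]/-q[2],s["cx"]+s["fx"]*q[0]/-q[2]],1))
save(s,"side_c.png",(140,270,200,360),5)
w=camera("wrist");T=w["cam_to_world"];print(np.round(T,3).tolist(),w["fx"])
E
```

```text
[[ 0.     0.307 -0.952]
 [-0.    -0.952 -0.307]
 [-1.     0.    -0.   ]]
nut [ 0.5633 -0.1053  0.05  ] range: [ 0.5637 -0.1055  0.0475]
tip [ 0.5718 -0.1529  0.036 ] range: [ 0.5732 -0.1539  0.0289]
mark [ 0.5302 -0.1458  0.03  ] range: [ 0.5302 -0.1458  0.0298]
end [0.5321 0.0944 0.044 ] range: [0.5321 0.0944 0.0439]
worm [ 0.5601 -0.0592  0.058 ] range: [ 0.5597 -0.0591  0.0601]
pointer (np.float64(-79.86761268758718), np.float64(0.04841126805125097)) mark (np.float64(-129.24113976225385), np.float64(0.05231229421714751)) wrench (np.float64(-81.12478779676715), np.float64(0.20203897910625981)) (np.float64(-86.06478913029669), np.float64(0.04613224221025499))
nut side px [181.3 285.3]
tip side px [174.9 290.8]
mark side px [182.9 302.7]
end side px [232.3 256.1]
worm side px [188.9 277.8]
[[0.306, 0.909, 0.282, 0.265], [-0.952, 0.292, 0.092, -0.572], [0.001, -0.297, 0.955, 0.373], [0.0, 0.0, 0.0, 1.0]] 299.5486596196129
```

View pics/side_c.png

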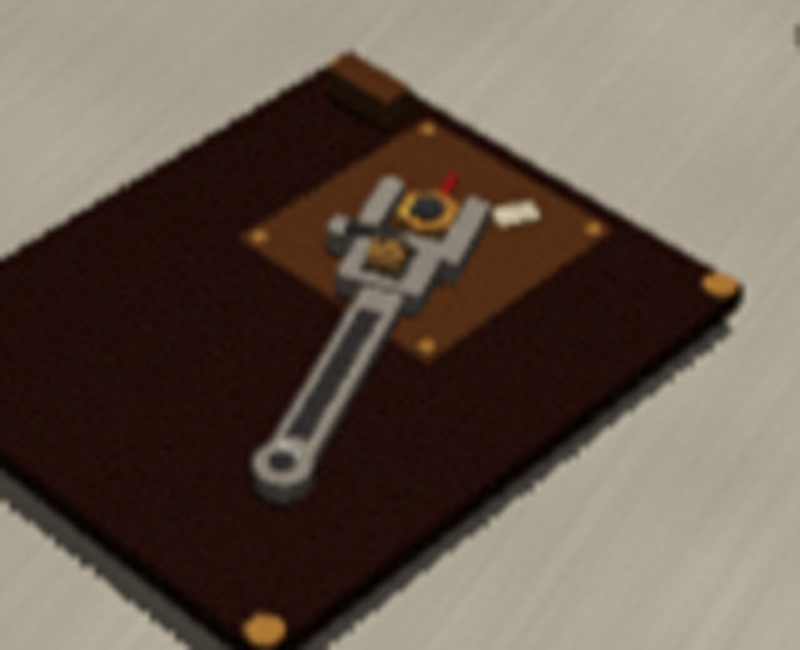

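Emit:
step_arm(
  increments=[
    [0,0.0155,0.0225,0,0.06],
    [0,0.0155,0.0225,0,0.06],
    [0,0.0155,0.0225,0,0.06],
    [0,0.0155,0.0225,0,0.06],
    [0,0.0155,0.0225,0,0.06],
    [0,0.0155,0.0225,0,0.06],
    [0,0.0155,0.0225,0,0.06],
    [0,0.0155,0.0225,0,0.06],
    [0,0.0155,0.0225,0,0.06],
    [0,0.0155,0.0225,0,0.06],
    [0,0.0155,0.0225,0,0.06],
    [0,0.0155,0.0225,0,0.06],
  ],
  force=25,
)

```text
clock: 2.45
position: [0.3785, -0.3233, 0.2315]
ee_rot: [0.614, 0.35, -0.614, 0.35]
ft_force: [1.4, -1.3, -0.4]
grip_width: -0.001
```

Emit:
step_arm(
  increments=[
    [0,0.0155,0.0225,-0.006,0.06],
    [0,0.0155,0.0225,-0.006,0.06],
    [0,0.0155,0.0225,-0.006,0.06],
    [0,0.0155,0.0225,-0.006,0.06],
    [0,0.0155,0.0225,-0.006,0.06],
    [0,0.0155,0.0225,-0.006,0.06],
    [0,0.0155,0.0225,-0.006,0.06],
    [0,0.0155,0.0225,-0.006,0.06],
    [0,0.0155,0.0225,-0.006,0.06],
    [0,0.0155,0.0225,-0.006,0.06],
    [0,0,0,-0.006,0.06],
    [0,0,0,0,0.04],
  ],
)

```text
clock: 3.45
position: [0.5329, -0.0972, 0.1642]
ee_rot: [0.456, 0.541, -0.456, 0.54]
ft_force: [-0.4, 0.0, -0.3]
grip_width: -0.005
```

```bash
python3 - <<'E'
from h import *
from scipy.spatial.transform import Rotation as R
o=monitor.get_obs();print({k:np.round(v,3) for k,v in o.items() if k in("clock","position","joint_pos","ft_force","grip_width")});print(np.round(R.from_quat(o["ee_rot"]).as_matrix(),3))
p=camera("wrist");save(p,"w1.png",None,1.4);print(np.round(p["cam_to_world"],3).tolist())
for k,P in dict(nut=(.563,-.105,.05),worm=(.56,-.059,.058),tcp=o["position"]).items():
    T=p["cam_to_world"];q=T[:3,:3].T@(np.array(P)-T[:3,3]);print(k,np.round([p["cy"]-p["fy"]*q[1]/-q[2],p["cx"]+p["fx"]*q[0]/-q[2]],1))
E
```

```text
{'clock': np.float64(3.45), 'joint_pos': array([ 0.643,  0.259, -0.626,  1.742,  0.161,  1.194,  0.142]), 'position': array([ 0.533, -0.097,  0.164]), 'ft_force': array([-0.387,  0.016, -0.302]), 'grip_width': np.float64(-0.005)}
[[-0.001  0.986  0.168]
 [ 0.001  0.168 -0.986]
 [-1.    -0.001 -0.002]]
[[0.986, -0.16, -0.049, 0.521], [0.168, 0.942, 0.292, -0.023], [-0.0, -0.297, 0.955, 0.306], [0.0, 0.0, 0.0, 1.0]]
nut [214.3 310.8]
worm [165.3 319.1]
tcp [261.7 278.9]
```

View pics/w1.png

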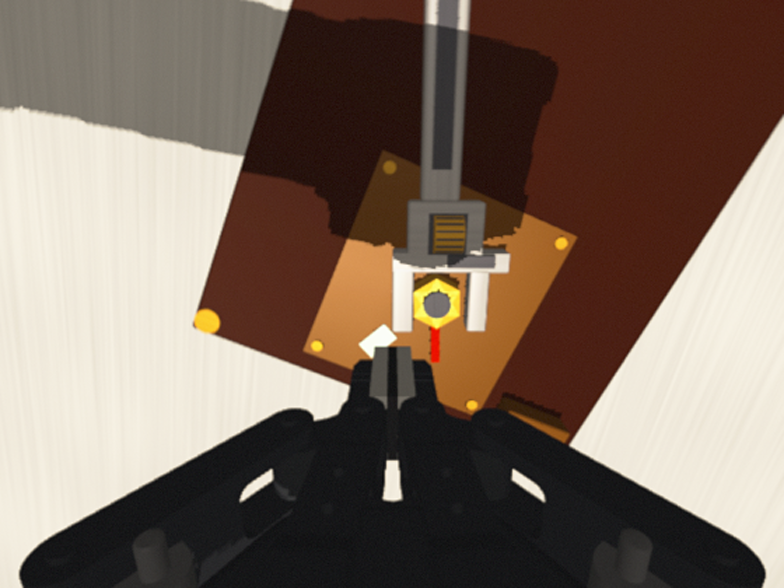

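Emit:
step_arm(
  increments=[
    [0,0.005,0.0096,-0.015,0],
    [0,0.005,0.0096,-0.015,0],
    [0,0.005,0.0096,-0.015,0],
    [0,0.005,0.0096,-0.015,0],
    [0,0.005,0.0096,-0.015,0],
    [0,0,0,-0.007,0],
    [0,0,0,-0.007,0],
    [0,0,0,-0.007,0],
    [0,0,0,0,0],
  ],
)

```text
clock: 4.25
position: [0.5571, -0.0529, 0.0685]
ee_rot: [0.458, 0.539, -0.459, 0.538]
ft_force: [-0.6, -1.0, -0.6]
grip_width: -0.002
```

Emit:
step_arm(
  increments=[
    [0,0,0,-0.005,0],
    [0,0,0,-0.002,0],
    [0,0,0,-0.001,0],
    [0,0,0,-0.001,0],
    [0,0,0,-0.001,0],
  ],
)

```text
clock: 4.67
position: [0.5579, -0.052, 0.0596]
ee_rot: [0.458, 0.538, -0.458, 0.539]
ft_force: [-0.2, 0.8, -0.4]
grip_width: -0.002
```

Emit:
step_arm(
  increments=[
    [0,0,0,-0.001,0],
    [0,0,0,-0.001,0],
    [0,0,0,0,0],
  ],
)

```text
clock: 4.92
position: [0.558, -0.0519, 0.0575]
ee_rot: [0.458, 0.538, -0.458, 0.539]
ft_force: [-1.0, 0.4, 3.9]
grip_width: -0.002
```

Emit:
step_arm(
  increments=[
    [0,0,0,-0.001,0],
    [0,0,0,0,0],
  ],
)

```text
clock: 5.08
position: [0.558, -0.0519, 0.0566]
ee_rot: [0.458, 0.538, -0.458, 0.539]
ft_force: [-2.1, -0.2, 6.2]
grip_width: 0.001
```

Emit:
step_arm(
  increments=[
    [0,0.0003,-0.002,-0.0005,0],
    [0,0.0005,-0.003,0,0],
    [0,0.0005,-0.003,0,0],
    [0,0.0005,-0.003,0,0],
  ],
)

```text
clock: 5.42
position: [0.5595, -0.0618, 0.0562]
ee_rot: [0.458, 0.539, -0.458, 0.539]
ft_force: [-2.8, 2.3, 6.3]
grip_width: -0.007
```

Emit:
step_arm(
  increments=[
    [0,0.0005,-0.003,0,0],
    [0,0.0005,-0.003,0,0],
    [0,0,0,0,0],
  ],
)

```text
clock: 5.67
position: [0.5606, -0.0686, 0.0561]
ee_rot: [0.458, 0.539, -0.458, 0.538]
ft_force: [-2.9, 0.7, 7.4]
grip_width: -0.001
```

```bash
python3 - <<'E'
from h import *
p=camera("wrist");save(p,"w2.png",(0,300,180,420),2)
p=camera("top");save(p,"t2.png",(170,230,240,360),6)
a=cv2.imread("pics/w2.png");b=cv2.imread("pics/t2.png")
b=cv2.resize(b,(320,160));c=np.zeros((600,800,3),np.uint8);c[:600,:480]=a;c[:160,480:]=b;cv2.imwrite("pics/c2.png",c)
E
```

```text
(no output)
```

View pics/c2.png

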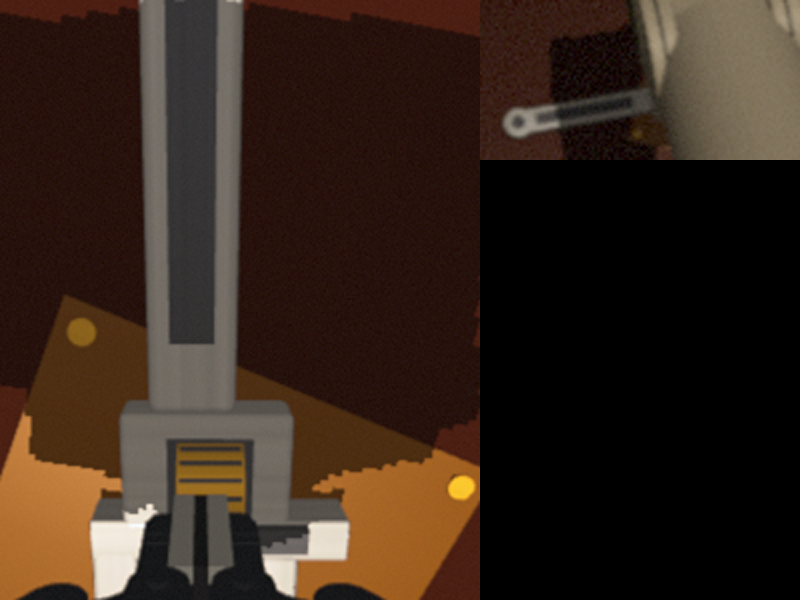

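Emit:
step_arm(
  increments=[
    [0,0,0,0.008,0],
    [0,-0.001,0.012,0,0],
    [0,0,0.0085,0,0],
    [0,0,0,-0.004,0],
    [0,0,0,-0.004,0],
    [0,0,0,0,0],
  ],
)

```text
clock: 6.27
position: [0.5596, -0.0473, 0.0551]
ee_rot: [0.458, 0.539, -0.458, 0.539]
ft_force: [0.8, 4.8, 4.1]
grip_width: -0.002
```

Emit:
step_arm(
  increments=[
    [0,0.0004,-0.003,0,0],
    [0,0.0005,-0.0035,0,0],
    [0,0.0006,-0.0035,0,0],
    [0,0.0005,-0.0035,0,0],
    [0,0.0006,-0.0035,0,0],
    [0,0.0005,-0.0035,0,0],
    [0,0,0,0,0],
  ],
)

```text
clock: 6.85
position: [0.5631, -0.0694, 0.0562]
ee_rot: [0.459, 0.538, -0.458, 0.539]
ft_force: [-0.6, 1.3, 5.6]
grip_width: 0.001
```

Emit:
step_arm(
  increments=[
    [0,0,0,0.008,0],
    [0,-0.001,0.012,0,0],
    [0,-0.002,0.0085,0,0],
    [0,0,0,-0.004,0],
    [0,0,0,-0.004,0],
    [0,0,0,0,0],
  ],
)

```text
clock: 7.35
position: [0.5594, -0.0477, 0.0549]
ee_rot: [0.458, 0.539, -0.458, 0.538]
ft_force: [0.1, 2.5, 2.1]
grip_width: -0.001
```

```bash
python3 - <<'E'
from h import *
p=camera("wrist");save(p,"w3.png",(100,350,160,440),2.2)
E
```

```text
(no output)
```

View pics/w3.png

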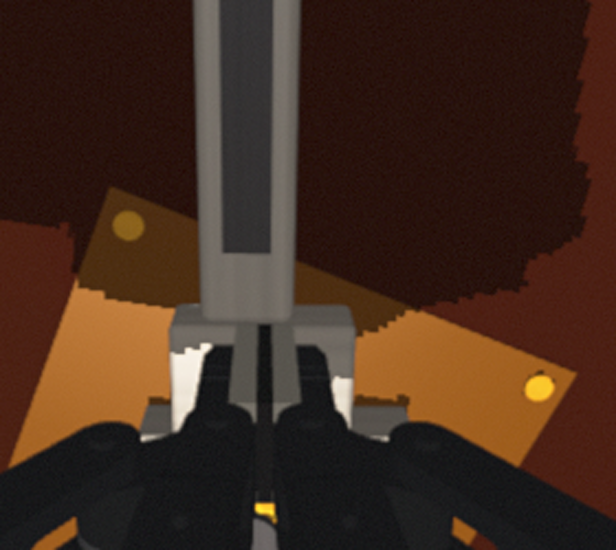

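Emit:
step_arm(
  increments=[
    [0,0.0004,-0.003,0,0],
    [0,0.0005,-0.0035,0,0],
    [0,0.0006,-0.0035,0,0],
    [0,0.0005,-0.0035,0,0],
    [0,0.0006,-0.0035,0,0],
    [0,0.0005,-0.0035,0,0],
    [0,0,0,0,0],
  ],
)

```text
clock: 7.98
position: [0.5634, -0.0689, 0.0565]
ee_rot: [0.459, 0.538, -0.458, 0.539]
ft_force: [-0.7, 3.8, 5.9]
grip_width: 0.001
```

Emit:
step_arm(
  increments=[
    [0,0,0,0.015,0],
    [0,0,0,0.025,0],
    [0,-0.006,-0.008,0.03,0],
    [0,-0.012,-0.012,0.03,0],
    [0,-0.012,-0.015,0.01,0],
    [0,0,0,0,0],
  ],
)

```text
clock: 8.48
position: [0.5325, -0.1086, 0.1688]
ee_rot: [0.459, 0.536, -0.46, 0.539]
ft_force: [0.3, -1.3, 0.3]
grip_width: 0.002
```

```bash
python3 - <<'E'
from h import *
print(monitor.get_obs()["position"])
p=camera("wrist");save(p,"w4.png",(130,270,260,380),5);np.savez("w4.npz",**p)
# bright steel at jaw plane: outline
E
```

```text
[ 0.53247505 -0.10856015  0.16876314]
```

View pics/w4.png

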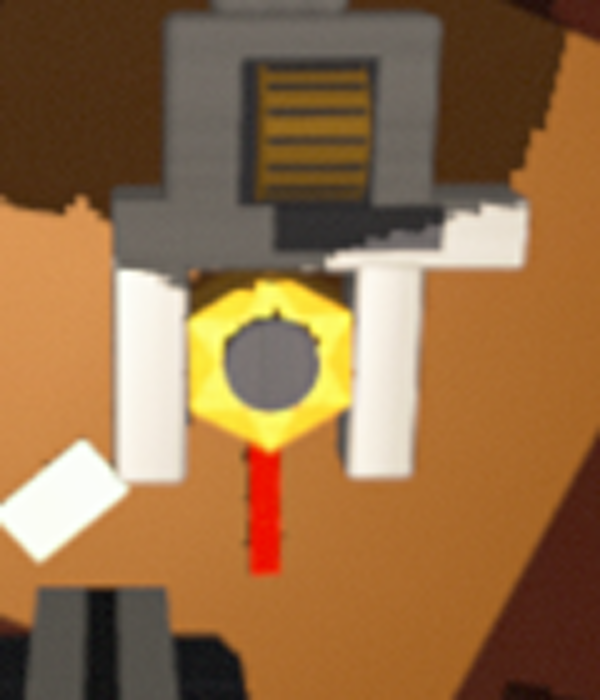

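Emit:
step_arm(
  increments=[
    [0,0.009,0.019,-0.01,0],
    [0,0.009,0.019,-0.03,0],
    [0,0.009,0.019,-0.03,0],
    [0,0,0,-0.03,0],
    [0,0,0,-0.0085,0],
    [0,0,0,-0.004,0],
    [0,0,0,0,0],
  ],
)

```text
clock: 9.12
position: [0.5582, -0.0462, 0.0522]
ee_rot: [0.458, 0.54, -0.459, 0.537]
ft_force: [-0.7, 0.2, 0.8]
grip_width: 0.0
```

Emit:
step_arm(
  increments=[
    [0,0.0004,-0.003,0,0],
    [0,0.0005,-0.0035,0,0],
    [0,0.0006,-0.0035,0,0],
    [0,0.0005,-0.0035,0,0],
  ],
)

```text
clock: 9.45
position: [0.562, -0.0569, 0.055]
ee_rot: [0.459, 0.54, -0.456, 0.538]
ft_force: [-2.2, 8.8, 8.4]
grip_width: -0.005
```

Emit:
step_arm(
  increments=[
    [0,0.0006,-0.0035,0,0],
    [0,0.0005,-0.0035,0,0],
    [0,0,0,0,0],
  ],
)

```text
clock: 9.7
position: [0.5645, -0.067, 0.0557]
ee_rot: [0.459, 0.538, -0.457, 0.539]
ft_force: [-2.0, 5.6, 7.2]
grip_width: -0.0
```

Emit:
step_arm(
  increments=[
    [0,0,0,0.008,0],
    [0,-0.001,0.01,0,0],
    [0,-0.0025,0.006,0,0],
    [0,0,0,-0.004,0],
    [0,0,0,-0.0035,0],
    [0,0,0,0,0],
  ],
)

```text
clock: 10.2
position: [0.5595, -0.0504, 0.0535]
ee_rot: [0.458, 0.539, -0.458, 0.539]
ft_force: [-1.4, 4.0, 7.4]
grip_width: 0.002
```

Emit:
step_arm(
  increments=[
    [0,0.0004,-0.003,0,0],
    [0,0.0005,-0.003,0,0],
    [0,0.0005,-0.003,0,0],
    [0,0.0005,-0.003,0,0],
  ],
)

```text
clock: 10.53
position: [0.5615, -0.0599, 0.0542]
ee_rot: [0.458, 0.54, -0.456, 0.539]
ft_force: [-1.2, 10.4, 10.9]
grip_width: -0.0
```

Emit:
step_arm(
  increments=[
    [0,0.0005,-0.003,0,0],
    [0,0.0003,-0.002,0,0],
  ],
)

```text
clock: 10.7
position: [0.5627, -0.0659, 0.0544]
ee_rot: [0.459, 0.539, -0.457, 0.539]
ft_force: [-2.3, 8.6, 10.0]
grip_width: -0.002
```

Emit:
step_arm(
  increments=[
    [0,0,0,0.015,0],
    [0,0,0,0.025,0],
    [0,-0.006,-0.008,0.03,0],
    [0,-0.012,-0.012,0.03,0],
    [0,-0.012,-0.015,0.01,0],
    [0,0,0,0,0],
  ],
)

```text
clock: 11.2
position: [0.5317, -0.1075, 0.1662]
ee_rot: [0.459, 0.536, -0.46, 0.539]
ft_force: [0.5, -1.4, -0.5]
grip_width: 0.003
```

```bash
python3 - <<'E'
from h import *
print(monitor.get_obs()["position"])
p=camera("wrist");save(p,"w5.png",(130,270,260,380),5);np.savez("w5.npz",**p)
E
```

```text
[ 0.53165788 -0.10746843  0.16618291]
```

View pics/w5.png

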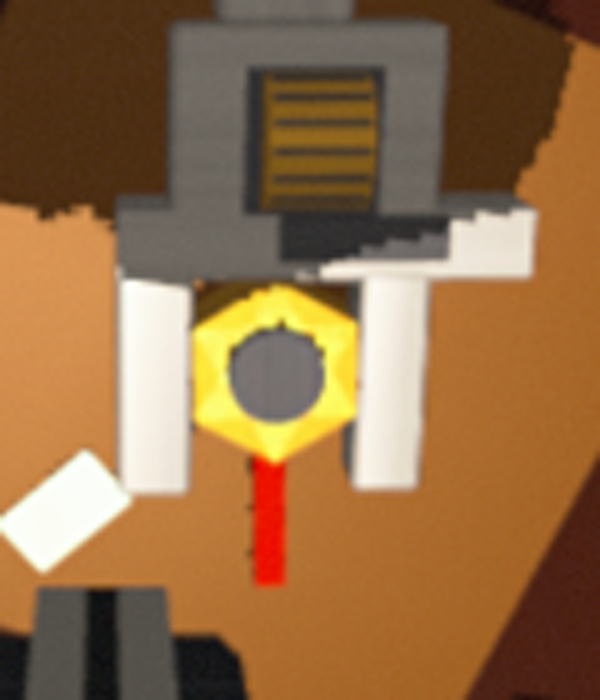

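```bash
cat > ang.py <<'E'
from h import *
def line(P):
    c=P.mean(0); u=np.linalg.svd(P-c)[2][0]; 
    if u[1]>0:u=-u
    return c,np.degrees(np.arctan2(u[1],u[0]))
def tip(p,z=.036):
    c=p["color"].astype(int);m=((c[...,0]>120)&(c[...,1]<60)&(c[...,2]<60)).astype(np.uint8)
    n,l,s,_=cv2.connectedComponentsWithStats(m);i=1+np.argmax(s[1:,4])
    rr,cc=np.nonzero(l==i);P=np.array([pt(p,r,k,z)[:2] for r,k in zip(rr,cc)])
    return line(P),P
def axis(p,lo,hi,az0,nut,s0=70,s1=200):
    """handle centreline: steel top by height lo..hi, within s0..s1 of nut"""
    C=cloud(p,p["range_z"]>0);C=C[(C[:,2]>lo)&(C[:,2]<hi)]
    a=np.radians(az0);x=np.array([np.cos(a),np.sin(a)]);y=np.array([-x[1],x[0]])
    q=(C[:,:2]-nut);s=-q@x;t=q@y;k=(s>s0)&(s<s1)&(abs(t)<30)
    s,t=s[k],t[k];b=np.arange(s0,s1,.004);S=[];M=[]
    for v in b:
        g=(s>=v)&(s<v+.004)
        if g.sum()>3:S.append(v+.002);M.append((t[g].min()+t[g].max())/2)
    f=np.polyfit(S,M,1) if len(S)>2 else (0,0)
    return az0-np.degrees(np.arctan(f[0])),f[1],len(S)
E
python3 - <<'E'
from ang import *
nut=np.array([.5633,-.1053])
for f in("w4","w5"):
    p=dict(np.load(f+".npz"))
    (c,a),P=tip(p);print(f,"pointer",np.round(c,4),round(a,2))
    g=p["color"].astype(int).sum(2)
    # edges of jaws: white->not along rows
    for r in (200,205,210,215,220,222):
        row=p["color"][r].astype(int);w=(row.min(1)>150)
        e=np.nonzero(np.diff(w.astype(int)))[0];e=[i for i in e if 270<i<350]
        # subpixel by min channel crossing 120
        m=row.min(1);sub=[i+(m[i]-120)/(m[i]-m[i+1]) if m[i]!=m[i+1] else i for i in e]
        print(r,[tuple(np.round(pt(p,r,x,.046)[:2],4)) for x in sub])
    print(axis(p,.038,.047,-81,nut,.07,.16))
p=camera("top");print(axis(p,.038,.047,-81,nut,.07,.2))
p=camera("side");print(axis(p,.038,.047,-81,nut,.07,.2))
E
```

```text
w4 pointer [ 0.5711 -0.1413] -78.23
200 [(np.float64(0.5359), np.float64(-0.1105)), (np.float64(0.5493), np.float64(-0.1084)), (np.float64(0.5791), np.float64(-0.1037)), (np.float64(0.5916), np.float64(-0.1018))]
205 [(np.float64(0.5367), np.float64(-0.1152)), (np.float64(0.5501), np.float64(-0.1131)), (np.float64(0.5803), np.float64(-0.1084)), (np.float64(0.5923), np.float64(-0.1065))]
210 [(np.float64(0.5375), np.float64(-0.12)), (np.float64(0.551), np.float64(-0.1179)), (np.float64(0.5808), np.float64(-0.1133)), (np.float64(0.5934), np.float64(-0.1113))]
215 [(np.float64(0.5383), np.float64(-0.1249)), (np.float64(0.5518), np.float64(-0.1228)), (np.float64(0.5814), np.float64(-0.1182)), (np.float64(0.5939), np.float64(-0.1162))]
220 [(np.float64(0.5295), np.float64(-0.1313)), (np.float64(0.5364), np.float64(-0.1302)), (np.float64(0.5391), np.float64(-0.1298)), (np.float64(0.5526), np.float64(-0.1277)), (np.float64(0.5822), np.float64(-0.1231)), (np.float64(0.5947), np.float64(-0.1211))]
222 [(np.float64(0.5384), np.float64(-0.1319)), (np.float64(0.5395), np.float64(-0.1318)), (np.f
[... 969 characters left out ...]
4(-0.1288)), (np.float64(0.5341), np.float64(-0.1283)), (np.float64(0.5386), np.float64(-0.1276)), (np.float64(0.5522), np.float64(-0.1255)), (np.float64(0.5818), np.float64(-0.1209)), (np.float64(0.5944), np.float64(-0.1189))]
222 [(np.float64(0.5294), np.float64(-0.1311)), (np.float64(0.5363), np.float64(-0.13)), (np.float64(0.539), np.float64(-0.1296)), (np.float64(0.5525), np.float64(-0.1275)), (np.float64(0.5822), np.float64(-0.1228)), (np.float64(0.5947), np.float64(-0.1209))]
(np.float64(-80.74555640756627), np.float64(0.0010560741996790985), 23)
(np.float64(-18.074605435134536), np.float64(0.16028015132140255), 33)
(np.float64(-32.35840677542761), np.float64(0.12815770530976542), 33)
```

Emit:
step_arm(
  increments=[
    [0,0.008,0.027,0,0],
    [0,0.008,0.027,0,0],
    [0,0.008,0.027,0,0],
    [0,0.008,0.027,-0.02,0],
    [0,0.008,0.027,-0.03,0],
    [0,0,0,-0.03,0],
    [0,0,0,-0.03,0],
    [0,0,0,-0.017,0],
    [0,0,0,0,0],
  ],
)

```text
clock: 12.1
position: [0.569, 0.0327, 0.0318]
ee_rot: [0.456, 0.541, -0.459, 0.537]
ft_force: [0.1, -0.2, 0.6]
grip_width: 0.002
```

```bash
python3 - <<'E'
from ang import *
o=monitor.get_obs();print(o["position"],o["ft_force"])
p=camera("wrist");save(p,"w6.png");nut=np.array([.5633,-.1053]);np.savez("w6.npz",**p)
print(axis(p,.038,.047,-81,nut,.10,.2))
for n in("top","side"):
    p=camera(n);C=cloud(p,p["range_z"]>0);k=(C[:,2]>.038)&(C[:,2]<.05)&(C[:,1]>.05)&(C[:,1]<.12)&(C[:,0]>.45)&(C[:,0]<.62);print(n,C[k][:,:2].mean(0),k.sum())
E
```

```text
[0.56897475 0.03273893 0.03177254] [ 0.07159975 -0.24437192  0.60569415]
(np.float64(-78.35821547102444), np.float64(0.009218855794548435), 20)
top [0.53178065 0.0915706 ] 96
side [0.53316993 0.07820265] 170
```

Emit:
step_arm(
  increments=[
    [0,0,0,0.003,0],
    [0,-0.003,0,0,0],
    [0,-0.003,0,0,0],
    [0,-0.001,0,0,0],
  ],
)

```text
clock: 12.58
position: [0.5649, 0.0315, 0.0405]
ee_rot: [0.458, 0.538, -0.458, 0.539]
ft_force: [-0.0, 0.1, 0.2]
grip_width: -0.002
```

Emit:
step_arm(
  increments=[
    [0,-0.0015,0,0,0],
    [0,-0.0015,0,0,0],
  ],
)

```text
clock: 12.75
position: [0.5619, 0.0315, 0.0401]
ee_rot: [0.458, 0.538, -0.458, 0.539]
ft_force: [-0.3, -0.6, -0.2]
grip_width: -0.0
```

Emit:
step_arm(
  increments=[
    [0,-0.0015,0,0,0],
    [0,-0.0015,0,0,0],
  ],
)

```text
clock: 12.92
position: [0.5594, 0.0316, 0.04]
ee_rot: [0.458, 0.538, -0.458, 0.539]
ft_force: [2.1, -0.6, -1.6]
grip_width: -0.0
```

Emit:
step_arm(
  increments=[
    [0,0,0,-0.002,0],
    [0,-0.0015,0,-0.002,0],
    [0,-0.0015,0,0,0],
  ],
)

```text
clock: 13.17
position: [0.5579, 0.0317, 0.0366]
ee_rot: [0.459, 0.538, -0.457, 0.54]
ft_force: [6.5, -0.6, 5.3]
grip_width: -0.002
```

Emit:
step_arm(
  increments=[
    [0,-0.0015,0,0,0],
    [0,-0.001,0,0,0],
    [0,0,0,0,0],
  ],
)

```text
clock: 13.42
position: [0.5556, 0.0317, 0.037]
ee_rot: [0.459, 0.537, -0.457, 0.54]
ft_force: [5.7, -0.3, 4.0]
grip_width: -0.001
```

Emit:
step_arm(
  increments=[
    [0,-0.001,0,0,0],
    [0,-0.001,0,0,0],
    [0,0,0,0,0],
  ],
)

```text
clock: 13.67
position: [0.5538, 0.0315, 0.037]
ee_rot: [0.459, 0.537, -0.457, 0.54]
ft_force: [5.6, -0.9, 4.2]
grip_width: 0.001
```

Emit:
step_arm(
  increments=[
    [0,0.006,0,0,0],
    [0,0.003,0,0.02,0],
    [0,0,0,0.035,0],
    [0,-0.006,-0.03,0.035,0],
    [0,-0.008,-0.035,0.035,0],
    [0,-0.01,-0.035,0,0],
    [0,-0.008,-0.037,0,0],
    [0,0,0,0,0],
  ],
)

```text
clock: 14.33
position: [0.5285, -0.1051, 0.151]
ee_rot: [0.459, 0.536, -0.462, 0.537]
ft_force: [0.3, -1.7, -0.9]
grip_width: 0.001
```

```bash
cat > look.py <<'E'
from ang import *
import sys
o=monitor.get_obs();print(round(float(o["clock"]),2),np.round(o["position"],4))
p=camera("wrist");np.savez("last.npz",**p)
nut=np.array([.5633,-.1053])
(c,a),P=tip(p);d=c-nut;print("pointer az",round(a,2),"by nut",round(np.degrees(np.arctan2(d[1],d[0])),2))
L=[];Rr=[];W=[]
for r in range(150,260):
    m=p["color"][r].astype(int).min(1);w=m>150
    e=[i for i in np.nonzero(np.diff(w.astype(int)))[0] if 262<i<360]
    sub=[i+(m[i]-120)/(m[i]-m[i+1]) for i in e]
    Q=[pt(p,r,x,.046)[:2] for x in sub]
    for i in range(len(Q)-3):
        w1=np.hypot(*(Q[i+1]-Q[i]));w2=np.hypot(*(Q[i+3]-Q[i+2]));g=np.hypot(*(Q[i+2]-Q[i+1]))
        if abs(w1-.0135)<.002 and abs(w2-.0125)<.002 and .027<g<.04: L.append(Q[i+1]);Rr.append(Q[i+2])
L,Rr=np.array(L),np.array(Rr)
if len(L)>4:
    l,r=line(L),line(Rr);print("fixed jaw az",round(l[1],2),"sliding",round(r[1],2),len(L))
    t=np.radians(l[1]);n=np.array([-np.sin(t),np.cos(t)]);print("opening mm",round(float(np.median((Rr-l[0])@n))*1e3,2),"nut from fixed",round(float((nut-l[0])@n)*1e3,2))
print("handle",axis(p,.038,.047,-81,nut,.07,.15))
E
python3 look.py; python3 -c "
from h import *
p=dict(np.load('last.npz'));save(p,'w7.png',(130,270,260,380),5)"
```

```text
14.33 [ 0.5285 -0.1051  0.151 ]
pointer az -78.02 by nut -76.75
fixed jaw az -77.76 sliding -78.12 39
opening mm 30.19 nut from fixed 14.21
handle (np.float64(-77.70614244336682), np.float64(0.001329817017422148), 20)
```

View pics/w7.png

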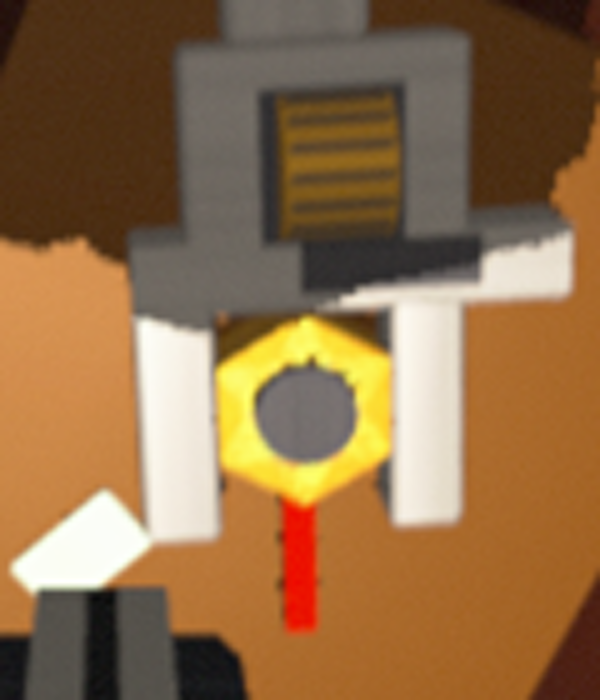

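```bash
python3 -c "
from h import *
p=dict(np.load('last.npz'));print(pt(p,162.6,328,.057))"
```

```text
[ 0.5608812  -0.06280926  0.057     ]
```

Emit:
step_arm(
  increments=[
    [0,0.01,0.017,0,0],
    [0,0.01,0.017,-0.02,0],
    [0,0.0105,0.017,-0.03,0],
    [0,0,0,-0.03,0],
    [0,0,0,-0.01,0],
    [0,0,0,0,0],
    [0,0,0,0,0],
  ],
)

```text
clock: 14.97
position: [0.5609, -0.0454, 0.0616]
ee_rot: [0.458, 0.539, -0.458, 0.538]
ft_force: [0.1, -0.3, 0.5]
grip_width: -0.001
```

Emit:
step_arm(
  increments=[
    [0,-0.001,-0.008,0,0],
    [0,0,0,-0.004,0],
    [0,0,0,-0.002,0],
    [0,0,0,0,0],
  ],
)

```text
clock: 15.3
position: [0.5608, -0.0545, 0.0563]
ee_rot: [0.459, 0.537, -0.458, 0.539]
ft_force: [-1.0, -2.3, 5.1]
grip_width: 0.001
```

Emit:
step_arm(
  increments=[
    [0,0.0006,-0.003,0,0],
    [0,0.0006,-0.003,0,0],
    [0,0.0006,-0.003,0,0],
  ],
)

```text
clock: 15.55
position: [0.5622, -0.0602, 0.0563]
ee_rot: [0.459, 0.539, -0.457, 0.539]
ft_force: [-2.0, 7.8, 6.3]
grip_width: 0.003
```

Emit:
step_arm(
  increments=[
    [0,0.0006,-0.003,0,0],
    [0,0.0006,-0.003,0,0],
    [0,0.0006,-0.003,0,0],
    [0,0,0,0,0],
  ],
)

```text
clock: 15.88
position: [0.5643, -0.0698, 0.0563]
ee_rot: [0.459, 0.539, -0.457, 0.539]
ft_force: [-0.9, 3.5, 6.2]
grip_width: -0.003
```

Emit:
step_arm(
  increments=[
    [0,0,0,0.008,0],
    [0,-0.002,0.01,0,0],
    [0,-0.0016,0.007,0,0],
    [0,0,0,-0.004,0],
    [0,0,0,-0.004,0],
    [0,0,0,0,0],
  ],
)

```text
clock: 16.38
position: [0.5601, -0.0531, 0.0549]
ee_rot: [0.458, 0.539, -0.457, 0.539]
ft_force: [-2.1, 5.6, 6.9]
grip_width: -0.005
```

Emit:
step_arm(
  increments=[
    [0,0.0006,-0.003,0,0],
    [0,0.0006,-0.003,0,0],
    [0,0.0006,-0.003,0,0],
  ],
)

```text
clock: 16.63
position: [0.562, -0.061, 0.0555]
ee_rot: [0.458, 0.54, -0.457, 0.539]
ft_force: [-1.5, 8.1, 7.4]
grip_width: 0.0
```

Emit:
step_arm(
  increments=[
    [0,0.0006,-0.003,0,0],
    [0,0.0006,-0.003,0,0],
    [0,0,0,0,0],
  ],
)

```text
clock: 16.88
position: [0.5635, -0.0679, 0.0555]
ee_rot: [0.459, 0.539, -0.457, 0.539]
ft_force: [-0.8, 5.8, 8.0]
grip_width: -0.005
```

Emit:
step_arm(
  increments=[
    [0,0,0,0.015,0],
    [0,0,0,0.025,0],
    [0,-0.006,-0.008,0.03,0],
    [0,-0.012,-0.012,0.03,0],
    [0,-0.012,-0.015,0.01,0],
    [0,0,0,0,0],
    [0,0,0,0,0],
  ],
)

```text
clock: 17.47
position: [0.5327, -0.1058, 0.1653]
ee_rot: [0.459, 0.538, -0.459, 0.538]
ft_force: [0.2, 0.3, -0.6]
grip_width: -0.002
```

```bash
cp last.npz prev.npz; python3 look.py; python3 -c "
from h import *
p=dict(np.load('last.npz'));save(p,'w8.png',(130,270,260,380),5)"
```

```text
17.47 [ 0.5327 -0.1058  0.1653]
pointer az -77.45 by nut -77.13
fixed jaw az -77.43 sliding -78.08 39
opening mm 30.06 nut from fixed 14.45
handle (np.float64(-77.52926352567975), np.float64(0.0016819377596935037), 20)
```

View pics/w8.png

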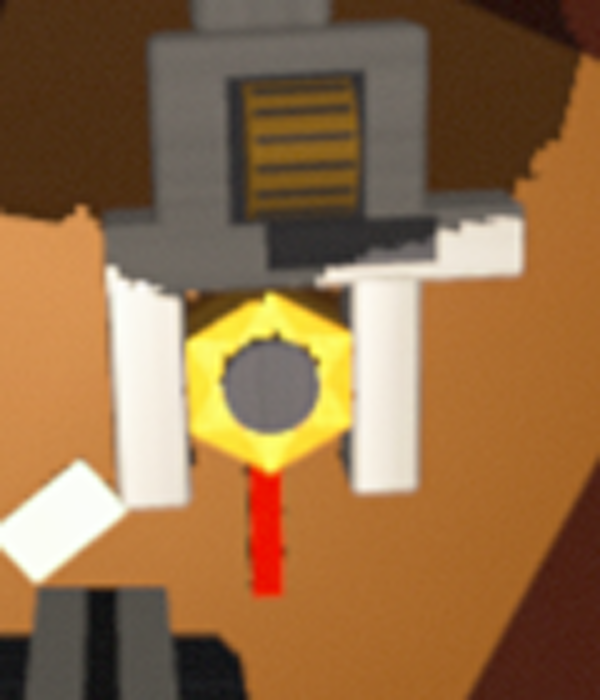

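Emit:
step_arm(
  increments=[
    [0.036,0,0.025,0,0.01],
    [0.036,0,0.025,0,0.01],
    [0.036,0,0.025,0,0.01],
    [0.036,0,0.025,-0.02,0.01],
    [0.036,0,0.025,-0.02,0.01],
    [0.036,0,0.022,-0.02,0],
    [0.036,0,0,-0.02,0],
    [0.036,0,0,-0.01,0],
    [0.036,0,0,0,0],
    [0.036,0,0,0,0],
  ],
)

```text
clock: 18.35
position: [0.5328, 0.0423, 0.0748]
ee_rot: [0.444, 0.55, -0.445, 0.549]
ft_force: [0.1, 0.4, 1.2]
grip_width: 0.422
```

```bash
python3 - <<'E'
from ang import *
from scipy.spatial.transform import Rotation as R
o=monitor.get_obs();print(o["position"],o["grip_width"]);M=R.from_quat(o["ee_rot"]).as_matrix();print("tool y az",np.degrees(np.arctan2(M[1,1],M[0,1])))
p=camera("wrist");save(p,"w9.png")
nut=np.array([.5633,-.1053])
q=dict(np.load("w5.npz"));m=pt(q,232.2,273,.03);d=m[:2]-nut;print("mark",m,np.degrees(np.arctan2(d[1],d[0])),np.hypot(*d))
c=q["color"].astype(int);w=((c.min(2)>190)).astype(np.uint8);n,l,s,ce=cv2.connectedComponentsWithStats(w)
for i in range(1,n):
    if s[i,4]>100:
        P=pt(q,ce[i][1],ce[i][0],.03);d=P[:2]-nut;print(s[i],np.round(P,4),round(np.degrees(np.arctan2(d[1],d[0])),2),round(float(np.hypot(*d)),4))
t=camera("top")
c=t["color"].astype(int);save(t,"t9.png")
E
```

```text
[0.53276938 0.04233267 0.07478578] 0.4221082676510272
tool y az 12.067250180906678
mark [ 0.53200413 -0.1478065   0.03      ] -126.36275746748066 0.052784792029554176
[    0    69   251   351 47897] [ 0.3454 -0.1729  0.03  ] -162.77 0.2281
[  405    74   155   346 25943] [ 0.7792 -0.1468  0.03  ] -10.88 0.2199
[325 173  41  54 703] [ 0.5929 -0.1016  0.03  ] 7.06 0.0298
[260 186  38  58 834] [ 0.5397 -0.1292  0.03  ] -134.71 0.0336
[274 329  12  28 268] [ 0.5599 -0.2821  0.03  ] -91.09 0.1768
[172 336  22  21 143] [ 0.452  -0.3016  0.03  ] -119.57 0.2257
[366 336  22  21 154] [ 0.6693 -0.2678  0.03  ] -56.89 0.194
```

View pics/w9.png

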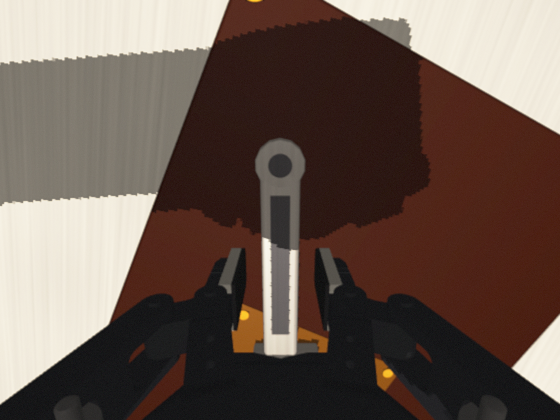

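Emit:
step_arm(
  increments=[
    [0.036,0,0,-0.015,0],
    [0.036,0,0,-0.015,0],
    [0.036,0,0,-0.008,0],
    [0.036,0,0,-0.002,0],
    [0.036,0,0,0,0],
  ],
)

```text
clock: 18.87
position: [0.5331, 0.0424, 0.0355]
ee_rot: [0.445, 0.55, -0.445, 0.55]
ft_force: [0.4, -0.2, -0.1]
grip_width: 0.422
```

```bash
python3 - <<'E'
from h import *
o=monitor.get_obs();P=o["position"];print(P,o["ft_force"],o["clock"])
# arc: rows of 4 deg about nut, and 5 mm gap lead
nut=np.array([.5633,-.1053]);v=P[:2]-nut;print("phi",np.degrees(np.arctan2(v[1],v[0])),"R",np.hypot(*v))
def rot(a,v):a=np.radians(a);return np.array([[np.cos(a),-np.sin(a)],[np.sin(a),np.cos(a)]])@v
L=v
for k in range(1,15):
    n=rot(-4*k,v);print(k,np.round(n-L,4));L=n
E
```

```text
[0.53314589 0.04236585 0.03553102] [ 0.44024393 -0.17360009 -0.07896483] 18.8667
phi 101.54140653223354 R 0.15071321821463415
1 [0.0104 0.0017]
2 [0.0105 0.001 ]
3 [0.0105 0.0003]
4 [ 0.0105 -0.0005]
5 [ 0.0105 -0.0012]
6 [ 0.0103 -0.0019]
7 [ 0.0102 -0.0026]
8 [ 0.01   -0.0033]
9 [ 0.0097 -0.004 ]
10 [ 0.0094 -0.0047]
11 [ 0.0091 -0.0053]
12 [ 0.0087 -0.006 ]
13 [ 0.0082 -0.0065]
14 [ 0.0078 -0.0071]
```

Emit:
step_arm(
  increments=[
    [0.036,0.0052,0.001,0,-0.035],
    [0.036,0.0052,0.0008,0,-0.035],
    [0.036,0.0053,0.0006,0,-0.035],
    [0.036,0.0053,0.0004,0,-0.035],
    [0.036,0.0053,0.0002,0,-0.035],
    [0.036,0.0053,0.0001,0,-0.035],
    [0.036,0.0053,-0.0002,0,-0.035],
    [0.036,0.0052,-0.0003,0,-0.035],
    [0.036,0.0052,-0.0005,0,-0.035],
    [0.036,0.0052,-0.0007,0,-0.035],
    [0.036,0.0052,-0.0009,0,-0.035],
    [0.036,0.0051,-0.001,0,-0.035],
  ],
)

```text
clock: 19.87
position: [0.5959, 0.0421, 0.0362]
ee_rot: [-0.55, -0.445, 0.55, -0.445]
ft_force: [-2.7, 0.6, -0.8]
grip_width: 0.421
```

Emit:
step_arm(
  increments=[
    [0.036,0.0051,-0.0012,0,-0.035],
    [0.036,0.0051,-0.0014,0,-0.035],
    [0.036,0.005,-0.0016,0,-0.035],
    [0.036,0.005,-0.0017,0,-0.035],
    [0.036,0.0049,-0.0019,0,-0.035],
    [0.036,0.0048,-0.0021,0,-0.035],
    [0.036,0.0047,-0.0023,0,-0.035],
    [0.036,0.0047,-0.0024,0,-0.035],
    [0.036,0,0,0,0],
    [0.036,0,0,0,0],
  ],
)

```text
clock: 20.7
position: [0.6357, 0.0276, 0.0362]
ee_rot: [0.606, 0.364, -0.606, 0.365]
ft_force: [-0.0, -0.4, -0.2]
grip_width: 0.42
```

```bash
python3 - <<'E'
from ang import *
o=monitor.get_obs();P=o["position"];print(P,o["ft_force"],o["clock"])
nut=np.array([.5633,-.1053]);v=P[:2]-nut;print("phi",np.degrees(np.arctan2(v[1],v[0])),"R",np.hypot(*v))
a=[]
for n,c in (("top",(170,240,290,370)),("side",(140,210,240,330))):
    p=camera(n);np.savez(n+"10.npz",**p);save(p,n+"10.png",c,5);a.append(cv2.imread("pics/"+n+"10.png"))
    try:
        (c,az),Q=tip(p);d=c-nut;print(n,"pointer",np.round(c,4),len(Q),round(az,2),round(np.degrees(np.arctan2(d[1],d[0])),2))
    except Exception as e: print(e)
h=350;cv2.imwrite("pics/c10.png",np.hstack([a[0],a[1]])[:, :850] if 0 else cv2.resize(np.hstack(a),(800,330)))
E
```

```text
[0.63565509 0.0275574  0.03619078] [-0.00640932 -0.36155663 -0.20915739] 20.7
phi 61.42697180663843 R 0.1512823479171994
top pointer [0.7654 0.6019] 22 -102.07 74.05
side pointer [0.7663 0.6002] 51 -103.41 73.95
```

View pics/c10.png

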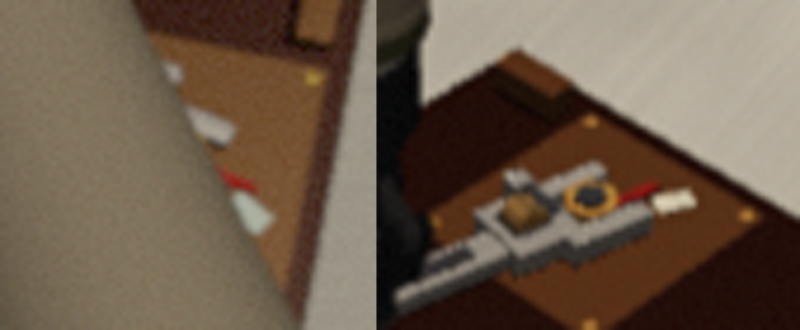

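```bash
cat > pm.py <<'E'
from ang import *
nut=np.array([.5633,-.1053])
def az(c): d=c-nut; return round(float(np.degrees(np.arctan2(d[1],d[0]))),2),round(float(np.hypot(*d))*1e3,1)
def pm(p):
    c=p["color"].astype(int)
    out={}
    for k,m,z,lo,hi in(("pointer",(c[...,0]>c[...,1]*2+25)&(c[...,0]>c[...,2]*2+25)&(c[...,0]>110)&(c[...,1]<75),.036,.025,.055),("mark",(c.min(2)>115)&(c[...,0]-c[...,2]<45),.03,.035,.07)):
        rr,cc=np.nonzero(m)
        P=np.array([pt(p,r,q,z)[:2] for r,q in zip(rr,cc)]);d=P-nut;R=np.hypot(*d.T)
        A=np.degrees(np.arctan2(d[:,1],d[:,0]));g=(R>lo)&(R<hi)&(A<(-70 if k=="pointer" else -112))&(A>-145)
        if k=="mark":
            # only plate-level pixels
            h=np.array([pt(p,r,q)[2] if p["range_z"][r,q]>0 else 0 for r,q in zip(rr,cc)]);g&=(h<.037)
        if g.sum()>3: out[k]=(az(P[g].mean(0)),round(float(np.median(A[g])),2),round(float(R[g].max())*1e3,1),int(g.sum()))
    return out
if __name__=="__main__":
    import sys
    if len(sys.argv)>1:
        for f in sys.argv[1:]: print(f,pm(dict(np.load(f))))
    else:
        o=monitor.get_obs();v=o["position"][:2]-nut
        print(np.round(o["position"],4),np.round(o["ft_force"],1),o["clock"],"phi",np.degrees(np.arctan2(v[1],v[0])),np.hypot(*v))
        for n in("top","side"):
            p=camera(n);np.savez(n+"_l.npz",**p);print(n,pm(p))
E
python3 pm.py w5.npz last.npz top10.npz side10.npz
```

```text
w5.npz {'pointer': ((-77.63, 37.1), -77.87, 49.7, 149), 'mark': ((-127.27, 52.8), -127.37, 64.9, 315)}
last.npz {'pointer': ((-77.17, 37.3), -77.07, 49.6, 142), 'mark': ((-127.27, 52.9), -127.34, 65.5, 315)}
top10.npz {'pointer': ((-114.64, 36.6), -114.33, 44.6, 10), 'mark': ((-128.12, 52.5), -127.7, 63.1, 38)}
side10.npz {'pointer': ((-110.8, 36.1), -110.11, 45.4, 11), 'mark': ((-126.47, 53.2), -126.67, 65.0, 27)}
```

Emit:
step_arm(
  increments=[
    [0.036,0.0034,-0.0019,0,-0.026],
    [0.036,0.0034,-0.002,0,-0.026],
    [0.036,0.0034,-0.0021,0,-0.026],
    [0.036,0.0033,-0.0022,0,-0.026],
    [0.036,0.0033,-0.0022,0,-0.026],
    [0.036,0.0032,-0.0023,0,-0.026],
    [0.036,0,0,0,0],
    [0.036,0,0,0,0],
  ],
)

```text
clock: 21.47
position: [0.6557, 0.0142, 0.0352]
ee_rot: [0.633, 0.315, -0.633, 0.316]
ft_force: [-0.8, -0.2, -1.6]
grip_width: 0.419
```

```bash
python3 pm.py
```

```text
[0.6557 0.0142 0.0352] [-0.8 -0.2 -1.6] 21.4667 phi 52.27684903174375 0.15104824520014523
top {}
side {'pointer': ((-119.3, 36.5), -119.41, 47.5, 13), 'mark': ((-127.88, 54.5), -127.91, 65.0, 23)}
```

Emit:
step_arm(
  increments=[
    [0.036,0.0031,-0.0024,0,-0.026],
    [0.036,0.0031,-0.0025,0,-0.026],
    [0.036,0.003,-0.0026,0,-0.026],
    [0.036,0.0029,-0.0027,0,-0.026],
    [0.036,0,0,0,0],
    [0.036,0,0,0,0],
  ],
)

```text
clock: 22.07
position: [0.6679, 0.0041, 0.0354]
ee_rot: [0.649, 0.282, -0.648, 0.283]
ft_force: [0.5, -0.4, -0.1]
grip_width: 0.421
```

```bash
python3 pm.py
```

```text
[0.6679 0.0041 0.0354] [ 0.5 -0.4 -0.1] 22.0667 phi 46.29186274645145 0.1513736588970089
top {}
side {'pointer': ((-125.47, 36.3), -125.41, 45.4, 12), 'mark': ((-128.37, 57.3), -128.9, 65.0, 16)}
```

Emit:
step_arm(
  increments=[
    [0.036,0,0,0.01,0],
    [0.036,0,0,0.03,0],
    [0,0,0,0.04,0],
    [0,-0.02,-0.015,0.04,0],
    [0,-0.03,-0.022,0.01,0],
    [0,-0.03,-0.022,0,0],
    [0,-0.03,-0.022,0,0],
    [0,-0.028,-0.022,0,0],
    [0,0,0,0,0],
    [0,0,0,0,0],
  ],
)

```text
clock: 23.0
position: [0.5307, -0.0985, 0.1619]
ee_rot: [0.649, 0.281, -0.648, 0.282]
ft_force: [0.7, 0.2, 0.2]
grip_width: 0.005
```

```bash
cat > fin.py <<'E'
from pm import *
o=monitor.get_obs();print(np.round(o["position"],4),o["clock"])
p=camera("wrist");np.savez("fin.npz",**p);save(p,"fin.png",(120,300,200,400),3.3);print("wrist",pm(p))
C=lambda P:None
c=p["color"].astype(int)
# nut centre from grey screw end (z .05) via network and yellow nut top (z .047)
y=((c[...,0]>170)&(c[...,1]>130)&(c[...,2]<110)).astype(np.uint8);n,l,s,ce=cv2.connectedComponentsWithStats(y)
for i in range(1,n):
    if s[i,4]>250:
        r,k=np.nonzero(l==i);h=cv2.minEnclosingCircle(np.stack([k,r],1).astype(np.float32));print("nut px",h,"world",np.round(pt(p,h[0][1],h[0][0],.046),4))
E
python3 fin.py; for n in top; do python3 pm.py; done
```

```text
[ 0.5307 -0.0985  0.1619] 23.0
wrist {'pointer': ((-126.51, 35.4), -126.53, 46.7, 125), 'mark': ((-126.96, 54.2), -127.21, 64.8, 266)}
nut px ((314.0, 155.0), 84.17253875732422) world [ 0.5812 -0.0895  0.046 ]
nut px ((322.0, 134.5), 14.534542083740234) world [ 0.5973 -0.0812  0.046 ]
[ 0.5318 -0.097   0.1618] [ 0.2 -0.   0.3] 23.05 phi 165.17794656946785 0.03257839765127115
top {}
side {'pointer': ((-125.47, 36.3), -125.41, 45.4, 12), 'mark': ((-127.88, 57.2), -128.33, 64.2, 14)}
```

View pics/fin.png

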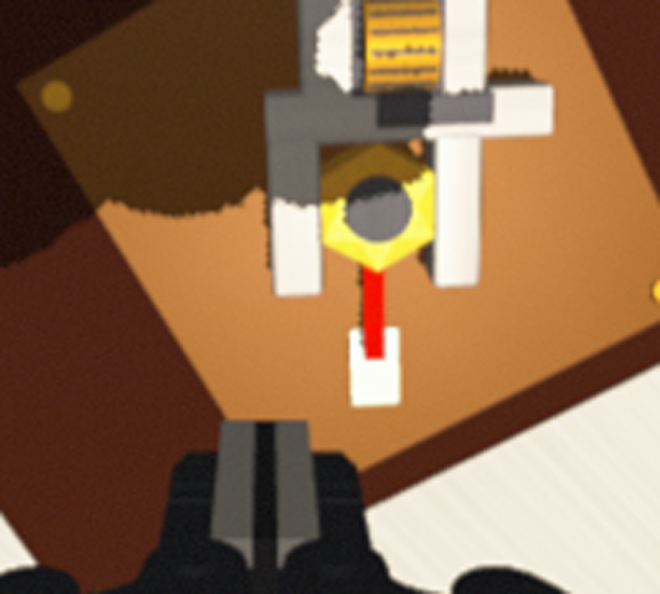

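```bash
python3 -c "
from workcell import ticket
print(ticket.hand_in())"
```

```text
the job is handed in; nothing more can be done
None
```

The jaws now fit the nut, and the pointer tip lies on the white mark. I handed the job in at about 23 s on the robot's clock.

**Fitting the jaws:** I stroked the worm with the closed fingertip. Press force was about 6–8 N, and the highest reading was 10.9 N. The jaws first stalled with the wrench about 3° out of square on the nut. I nudged the handle back that much without visibly turning the nut, then rolled the worm again until it stalled. The opening then measured 30.1 mm against the nut's 30 mm, and both jaws lay on the flats.

**Turning the nut:** I straddled the handle with open fingers and turned the wrench clockwise about 49°.

**Last checks:**
- **Pointer on mark:** the wrist picture shows the tip on the mark's mid-line. By angle, the pointer measured −126.5° and the mark −127.1°, so it is about 0.5 mm short.
- **Disagreement between cameras:** the low-resolution side camera, with the mark partly hidden, put the gap at about 2–3°. I trusted the closer wrist view. The top camera was blocked by the arm and gave no reading.
- **Wrench and surroundings:** the wrench still lies on the nut and the gripper is clear of everything. The fingers never went near the nut, and I kept clear of the other things on the desk. I did not take a final picture of those things to confirm they had not moved.

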